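# Purge the desolder pot and hold its bayonet lid half-way to the lock

## Robot

A 6-joint arm with a two-finger parallel gripper is mounted at the origin on the work surface. World frame = base frame: x ahead of the robot, y to its left, z up, the work surface at z = 0. Lengths are in m, angles in rad, forces in N, time in s.
With the tool pointing down it reaches from about 0.375 to 0.9 m from the base axis. Payload 3.1 kg.
Tool frame: the origin (TCP) lies on the centre line of the jaws, within the pads' length; the fingertips stand robot.tip_reach ahead of it and the grasp point (between the pads) lies 8 mm behind it (robot.tip_reach is the distance from the TCP to the fingertips, in m); z points along the fingers, y is the line along which they close (so a half turn about z gives the same grasp; the last joint's range is limited). The gripper opens to 87 mm and grips with 3 to 60 N. Pads are 19 mm wide; open, the fingers measure 117 mm over their backs; the gripper's body (75 mm by 190 mm) begins 51 mm behind the grasp point.
Start: joints at [1.081, 0.527, 1.433, -0, 1.181, -0.178], TCP at [0.191, 0.595, 0.234] pointing down, gripper open.
Joint ranges: [-3.08, 3.08], [-0.75, 2.2], [0.22, 2.44], [-1.43, 4.57], [0, 2.65], [-2.85, 2.85]. Speed limits (rad/s): [2.79, 2.79, 3.14, 3.14, 3.14, 3.14].

## Interface

Orientations are given as a unit quaternion [x, y, z, w].
In Python, from rig import robot gives the robot as it stands.
- The arm moves only by the tool jog_arm, never from a script. Its argument "motion" is one flat list of numbers, 7 for each row, row after row: the shift along the tool's x, y, z scaled (see below), then the turn, a rotation vector about the tool's x, y, z scaled (see below), then the gripper's target within -1 to 1 (shut at 1, half-way at 0, fully open at -1). In form: [x, y, z, rx, ry, rz, hand, x, y, z, rx, ry, rz, hand, ...]. A call has 1 to 12 rows; each row shifts and turns the commanded pose from where the row before left it, along the tool's axes as they then stand; what a row does not reach is not made up. The controller multiplies each number of a shift by 4 cm and each number of a turn by 4 degrees. A row lasts 1/8 s, in which the tool goes at most 62.5 mm and 10.7 degrees, less where a joint would pass 70% of its speed; a pose out of reach is approached as far as the arm can. A call with a number of a shift or a turn outside -1 to 1 is refused whole. A call with a gripper value outside its range is refused whole. The fingers move at their own pace and stop on an object; "grip_force" is the grip in N (left out, the last holds). Time passes only in rows, so rows that do not move let the fingers close. It gives the time, the measured TCP pose, the force, the opening and the grip force at its end, in the units of the state.
- robot.get_obs(): the state, without advancing time (a new reading comes with each control period).
- robot.camera(name): name is "scene" or "side" or "wrist"; returns the picture (400x640x3 uint8, blue, green, red); there is no depth.
- robot.calibration(name): a dict with "fx", "fy", "cx", "cy" (pixels), "R" (3x3) and "t" (3): a world point X has camera coordinates R X + t; the wrist camera has in their place "T_tool_cam" (4x4, takes a point from camera to tool coordinates, whose origin is the TCP and whose axes are the flange's). Camera axes: x right, y down, z forward; pixel columns grow to the right and rows downward; lengths in m; the calibration is good to about 2 mm. A picture is of the moment at which its call begins: read the wrist's pose just before it. calibration takes no time and is no camera call.
- robot.hand_in(): hands the job in; it is judged then, once.
The state is a dict: "time": time; "q": joint angles; "joint_velocities": joint speeds; "joint_torque": joint torques, N m; "position": TCP position; "tool_rot": TCP orientation; "ft_force": force on the tool from outside, world axes, zero at the start; "moment": the same for the moment, N m; "grip_width": finger opening in m; "grip_force": force on a finger pad.
Only numpy, scipy, OpenCV 4.12 (cv2) and the standard library are available. Lean on these libraries where they do the work, as an engineer would, in place of code of your own. Each camera call takes 0.05 s, during which the arm holds its last target. There are 200 camera calls.

## Task

Get the desoldering station's solder pot ready for a seal check: first press the green purge plunger all the way down to its stop and let it come back up. Then pick up the loose bayonet lid by its orange grip bar, lower it fully into the pot's mouth with its white pointers at the white marks, and turn it clockwise (seen from above) until the pointers stand at the yellow marks, half-way to the lock; never let it go on to the click at the red marks. Finish there still gripping the lid and holding it seated against its return spring, and leave the other things on the bench where they are.

Things in the scene. Friction and masses are not known exactly. Their poses are not given: they have to be found in the camera images.
- station: Desoldering station, fixed: low blue box 130 (x) x 195 (y) x 40 mm carrying the pot and plunger; origin on the bench under the pot's axis, box reaching 60 mm to +y, 135 mm to -y. Under the rim flange the lid's lugs can turn only clockwise seen from above; from about 60 degrees of turn they meet a sprung ball and click past it near 90 (red marks).
- pot_mouth (a point): Centre of the pot's open mouth at rim height, 90 mm over the bench. Pot: upright dark steel tube, 68 mm outside. z up; x axis through the two 16 mm wide entry notches at +x and -x (white marks outside the rim). Inside the rim a flange 5 mm thick, opening 46 mm, is cut only by the notches. Yellow half-way marks: 45 degrees clockwise from white, seen from above; red lock marks: 90.
- return_ring (a joint): Turn (rad) of the sprung ring inside the pot that the lid's lugs push: 0 at rest, growing clockwise seen from above. From the entry position the lid turns about 10 degrees before it meets the ring, so about 0.6 with the lid at 45 degrees. It pushes back with about 0.05 N m there: a lid let go swings back.
- lid_center (a point): Centre of the loose bayonet lid, 28 mm above its underside (56 mm tall, about 0.1 kg); starts standing upright on its plug on the bench. z up; x along the grip bar, the lugs and white pointers; a half turn makes no difference. Seated in the pot this point is 8 mm above pot_mouth (the disc rests on the rim); once turned the lid can lift only 4 mm.
- lid_grip (a point): Centre of the lid's orange grip bar, 13 mm above lid_center: 44 mm long (lid x), 14 mm thick, 30 mm tall, upright on a black disc 60 mm across, 6 mm thick. Under the disc a grey plug 40 mm across, 20 mm tall; on it, along x, two lugs 8 mm wide, reaching 27 mm from the axis, 3 to 11 mm above the underside.
- plunger_top (a point): Centre of the top face of the green round plunger head, 32 mm diameter, on the blue box 100 mm from the pot's axis on the pot_mouth frame's -y side, 86 mm above the bench when up. Pressed straight down.
- plunger (a joint): How far the plunger is pressed (m): 0 up, 0.012 at its stop. Spring: about 3 N to start, 8 N at the stop; returns by itself.
- spool: Bystander: solder spool, 52 mm diameter, 38 mm tall, upright; origin at the centre of its underside.
- carton: Bystander: closed cardboard box 70 x 100 x 50 mm; origin at the centre of its underside.
- parts_box: Bystander: open clear parts box 70 x 90 x 30 mm; origin at the centre of its underside.
- driver: Bystander: green-handled screwdriver lying on the bench; origin under its middle.

How it is judged:
By the outcome, as a careful person would: the job done as asked, in the order asked, and still so for the second after the job is handed in, while the arm keeps its last pose, push and grip.
It also fails if it takes over 56 s, if anything falls off the work surface, if the arm or the gripper's body presses on something with over 40 N, if the wrist force passes 120 N, or if a joint passes its speed limit or range.

## Working session

There is one attempt and no reset: what is moved stays moved. The work goes in short steps, Python scripts to look and compute and a tool call to move; the robot and the scene stay as the last step left them, time stands still between calls to the robot, and variables do not carry over. Pictures are saved under pics/ and viewed, at most 10 in all, crops included, and the job is handed in when it is done.

Besides the shell and the picture viewer there is one more tool, called after "Request:" by a JSON object that holds its "name" and its "arguments", one argument or row to a line. jog_arm: Moves the arm, as the interface text tells. Shifts and turns lie within -1 to 1; 1 stands for 4 cm of shift or 4 degrees of turn. Its arguments: {"type":"object","properties":{"motion":{"type":"array","items":{"type":"number"}},"grip_force":{"type":"number"}},"required":["motion"]}

```bash
mkdir -p pics; python3 - <<'E'
from rig import robot
import cv2,numpy as np
for n in("scene","side"):
    cv2.imwrite(f"pics/{n}0.png",robot.camera(n))
    print(n,robot.calibration(n))
o=robot.get_obs();print(o['time'],o['position'],o['tool_rot'],robot.tip_reach,o['ft_force'],o['grip_width'])
print(robot.calibration("wrist"))
E
```

```text
scene {'fx': 398.21545038510124, 'fy': 398.21545038510124, 'cx': 321.5076109923048, 'cy': 200.07646163849387, 'R': array([[ 7.63358132e-02,  9.97081704e-01,  9.58659151e-04],
       [ 5.47909982e-01, -4.11442416e-02, -8.35524867e-01],
       [-8.33047114e-01,  6.43057290e-02, -5.49451798e-01]]), 't': array([-0.11292968, -0.26799294,  1.61264773])}
side {'fx': 517.0628821924518, 'fy': 517.0628821924518, 'cx': 326.1240949144169, 'cy': 197.16727640180616, 'R': array([[-0.99491548, -0.09950269, -0.01556958],
       [-0.05211835,  0.64095414, -0.76580772],
       [ 0.08617931, -0.76110249, -0.64288111]]), 't': array([0.61640091, 0.06695472, 1.52631224])}
0.1 [0.19080467 0.59448651 0.23268063] [ 1.54772359e-01  9.87949686e-01 -9.14528512e-04 -3.13938807e-04] 0.011 [-0.49215455  0.67596073  0.39322437] 0.087075586957834
{'fx': 297.2280602346525, 'fy': 297.2280602346525, 'cx': 318.69771988778103, 'cy': 200.59483144847889, 'T_tool_cam': array([[-2.61553434e-04, -9.57108147e-01, -2.89730782e-01,
         7.88661871e-02],
       [ 9.99999609e-01, -5.61183506e-06, -8.84207734e-04,
         2.94202938e-04],
       [ 8.44656505e-04, -2.89730900e-01,  9.57107775e-01,
        -1.50470702e-01],
       [ 0.00000000e+00,  0.00000000e+00,  0.00000000e+00,
         1.00000000e+00]])}
```

View pics/scene0.png

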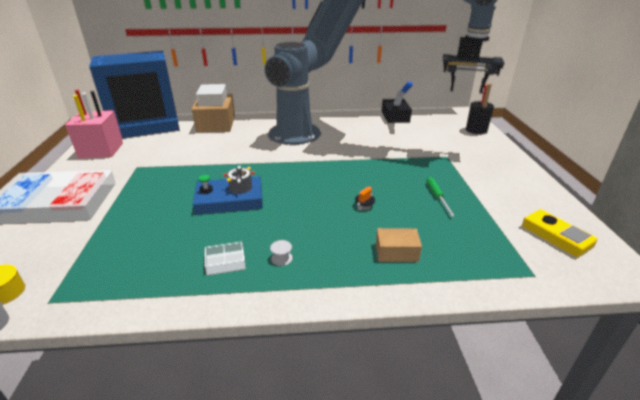

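View pics/side0.png

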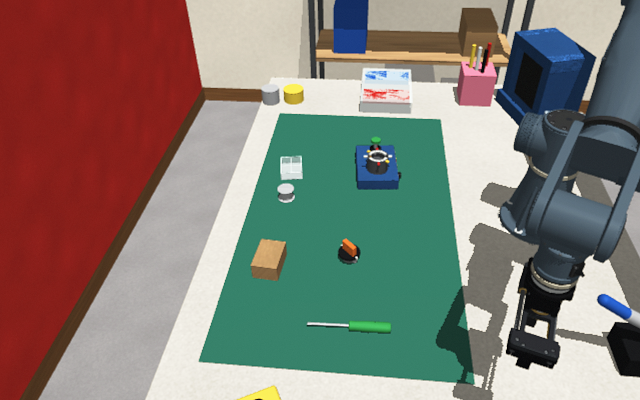

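The scene view shows the pot at about (239,172), plunger (204,178) and lid (365,197). The side view shows the pot at (377,156), plunger (376,141) and lid (348,248). I'll enlarge crops to read them more closely.

```bash
python3 - <<'E'
import cv2,numpy as np
s=cv2.imread("pics/scene0.png");d=cv2.imread("pics/side0.png")
def c(im,x,y,w,h,k=5): return cv2.resize(im[y:y+h,x:x+w],None,fx=k,fy=k,interpolation=cv2.INTER_CUBIC)
a=np.hstack([c(s,190,160,80,60),c(s,345,175,40,40,7)[:280].copy() if 0 else cv2.resize(s[180:220,345:385],(300,300),interpolation=cv2.INTER_CUBIC)])
b=np.hstack([c(d,345,133,80,60),cv2.resize(d[230:270,328:368],(300,300),interpolation=cv2.INTER_CUBIC)])
cv2.imwrite("pics/crop0.png",np.vstack([a,b]))
E
```

```text
(no output)
```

View pics/crop0.png

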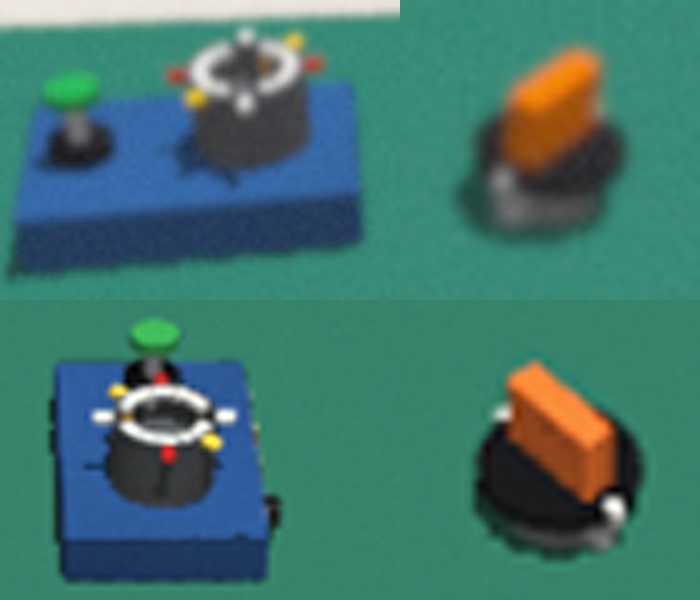

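The crops show, in scene pixels: plunger top (204.4,177.8), rim centre (239.2,174), bar centre (365.4,194.7). In side pixels: plunger top (376,140), rim centre (377.8,156.2), bar centre (349.5,247.6), lid pointers (341.6,244.9) and (356.4,257.7), and white marks (365.6,156.4) and (390.2,156.2).

```bash
cat > h.py <<'E'
from rig import robot
import cv2,numpy as np
from scipy.spatial.transform import Rotation as Ro
def ray(cal,px):
    v=np.array([(px[0]-cal['cx'])/cal['fx'],(px[1]-cal['cy'])/cal['fy'],1])
    return -cal['R'].T@cal['t'],cal['R'].T@v
def plane(cal,px,z):
    c,v=ray(cal,px);return c+v*(z-c[2])/v[2]
def wcal(o):
    c=dict(robot.calibration("wrist"));T=np.eye(4);T[:3,:3]=Ro.from_quat(o['tool_rot']).as_matrix();T[:3,3]=o['position']
    M=np.linalg.inv(T@c['T_tool_cam']);c['R']=M[:3,:3];c['t']=M[:3,3];return c
def proj(c,X):
    p=c['R']@np.array(X)+c['t'];return c['fx']*p[0]/p[2]+c['cx'],c['fy']*p[1]/p[2]+c['cy']
def jog(o,p,yaw):
    """remaining shift in tool-axis row units and turn about tool z in row units; yaw = world angle of tool x"""
    R=Ro.from_quat(o['tool_rot']).as_matrix();y=np.arctan2(R[1,0],R[0,0])
    d=R.T@(np.array(p)-o['position'])
    dy=-np.degrees(yaw-y);dy=(dy+90)%180-90
    print("pos",o['position'].round(4),"yaw",np.degrees(y).round(2),"tilt",R[:,2].round(4),"shift u",(d/.04).round(3),"turn u",round(dy/4,3))
E
python3 - <<'E'
from h import *
S,D=robot.calibration("scene"),robot.calibration("side")
for n,z,a,b in[("plunger",.086,(204.4,177.8),(376,140)),("pot",.09,(239.2,174),(377.8,156.2)),("grip",.041,(365.4,194.7),(349.5,247.6))]:
    print(n,plane(S,a,z).round(4),plane(D,b,z).round(4))
p=plane(D,(341.6,244.9),.026);q=plane(D,(356.4,257.7),.026);print(p,q,np.degrees(np.arctan2(*(p-q)[1::-1])))
p=plane(D,(365.6,156.4),.088);q=plane(D,(390.2,156.2),.088);print(p,q,np.degrees(np.arctan2(*(p-q)[1::-1])))
E
```

```text
plunger [ 0.4836 -0.2618  0.086 ] [ 0.4783 -0.2575  0.086 ]
pot [ 0.4759 -0.1629  0.09  ] [ 0.4703 -0.1603  0.09  ]
grip [0.5382 0.1997 0.041 ] [0.5356 0.2002 0.041 ]
[0.55863395 0.17698481 0.026     ] [0.51545166 0.22155848 0.026     ] -45.90835579834887
[ 0.50864432 -0.1590338   0.088     ] [ 0.43134463 -0.16615201  0.088     ] 5.261289513573595
```

Request:
{"name": "jog_arm", "arguments": {
  "motion": [-0.94,-0.56,0,0,0,0.58,1,-0.94,-0.56,0,0,0,0,1,-0.94,-0.56,0,0,0,0,1,-0.94,-0.56,0,0,0,0,1,-0.94,-0.56,0,0,0,0,1,-0.94,-0.56,0,0,0,0,1,-0.94,-0.56,0,0,0,0,1,-0.94,-0.56,0,0,0,0,1,-0.94,-0.56,0,0,0,0,1,-0.94,-0.56,0,0,0,0,1,-0.94,-0.56,0,0,0,0,1,0,0,0,0,0,0,1]
}}

```text
time: 1.6
position: [0.498, 0.2203, 0.2332]
tool_rot: [0.177, 0.984, -0.0, 0.0]
ft_force: [-0.6, 0.6, 0.2]
grip_width: 0.0004
grip_force: 0.0
```

```bash
python3 - <<'E'
from h import *
o=robot.get_obs();im=robot.camera("wrist");cv2.imwrite("pics/w1.png",im);np.savez("w1.npz",**{k:v for k,v in wcal(o).items()})
c=wcal(o);p=proj(c,(.537,.2,.041));print(p,o['position'],o['tool_rot'])
x,y=int(p[0]),int(p[1]);cv2.imwrite("pics/w1c.png",cv2.resize(im[max(y-65,0):y+65,max(x-85,0):x+85],None,fx=4,fy=4,interpolation=cv2.INTER_CUBIC)[:600,:800]);print(max(x-85,0),max(y-65,0))
jog(o,(.481,-.26,.2),np.radians(140))
E
```

```text
(np.float64(314.2701568267504), np.float64(215.12956778097475)) [0.49802233 0.22027406 0.2332234 ] [ 1.76895695e-01  9.84229531e-01 -1.35831290e-04  3.54631979e-04]
229 150
pos [0.498  0.2203 0.2332] yaw 159.62 tilt [ 7.e-04 -4.e-04 -1.e+00] shift u [ -3.781 -11.403   0.835] turn u 4.906
```

View pics/w1c.png

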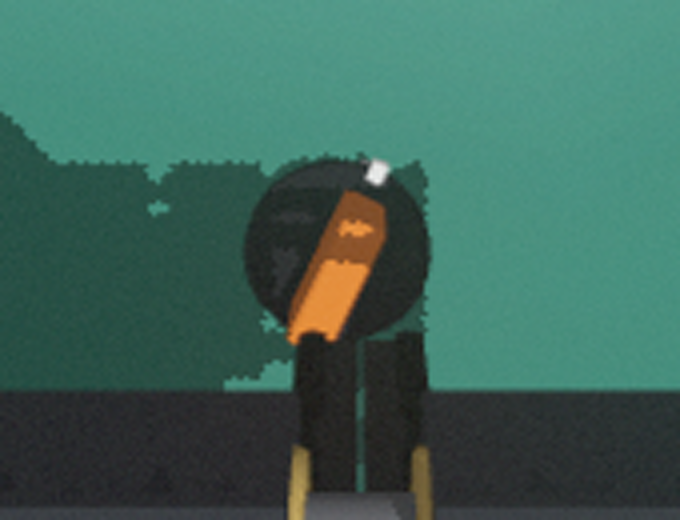

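The wrist crop shows the disc centred at about (313.4,212.3) and the white pointer at (323.2,193).

```bash
python3 - <<'E'
from h import *
c=dict(np.load("w1.npz"))
P=plane(c,(313.4,212.3),.026);q=plane(c,(323.2,193),.026)
f=lambda x,y:(229+x/4,150+y/4)
print(P,q,np.degrees(np.arctan2(*(q-P)[1::-1])),np.linalg.norm(q-P))
# bar right top edge and left top edge at z=.056
for a,b in(((386,237),(338,340)),((347,192),(292,310))):
  u,v=plane(c,f(*a),.056),plane(c,f(*b),.056);print(u,v,np.degrees(np.arctan2(*(u-v)[1::-1])))
E
```

```text
[0.5379821  0.19820206 0.026     ] [0.5184101  0.21866477 0.026     ] 133.72547485381872 0.02831582521626615
[0.52981736 0.21689715 0.056     ] [0.55528902 0.19237262 0.056     ] 136.0852905174759
[0.51311158 0.21106005 0.056     ] [0.54154465 0.1830003  0.056     ] 135.37860598279525
```

Request:
{"name": "jog_arm", "arguments": {
  "motion": [-0.32,-1,0,0,0,0,1,-0.32,-1,0,0,0,0,1,-0.32,-1,0,0,0,0,1,-0.32,-1,0,0,0,0,1,-0.32,-1,0,0,0,0,1,-0.32,-1,0,0,0,0,1,-0.32,-1,0,0,0,0,1,-0.32,-1,0,0,0,0,1,-0.32,-1,0,0,0,0,1,-0.3,-0.8,0,0,0,0,1,0,0,0,0,0,0,1]
}}

```text
time: 3.02
position: [0.4807, -0.1901, 0.2334]
tool_rot: [0.176, 0.984, 0.0, 0.0]
ft_force: [-0.2, 0.0, 0.4]
grip_width: 0.0003
grip_force: 0.0
```

```bash
python3 - <<'E'
from h import *
o=robot.get_obs();im=robot.camera("wrist");np.savez("w2.npz",**wcal(o))
c=wcal(o);print(o['position'],proj(c,(.473,-.162,.09)),proj(c,(.481,-.26,.086)))
cv2.imwrite("pics/w2.png",cv2.resize(im[100:300,180:440],(780,600),interpolation=cv2.INTER_CUBIC))
E
```

```text
[ 0.48073804 -0.19012566  0.23340675] (np.float64(342.173246758428), np.float64(174.81628485411147)) (np.float64(256.86934030997537), np.float64(212.40682178425922))
```

View pics/w2.png

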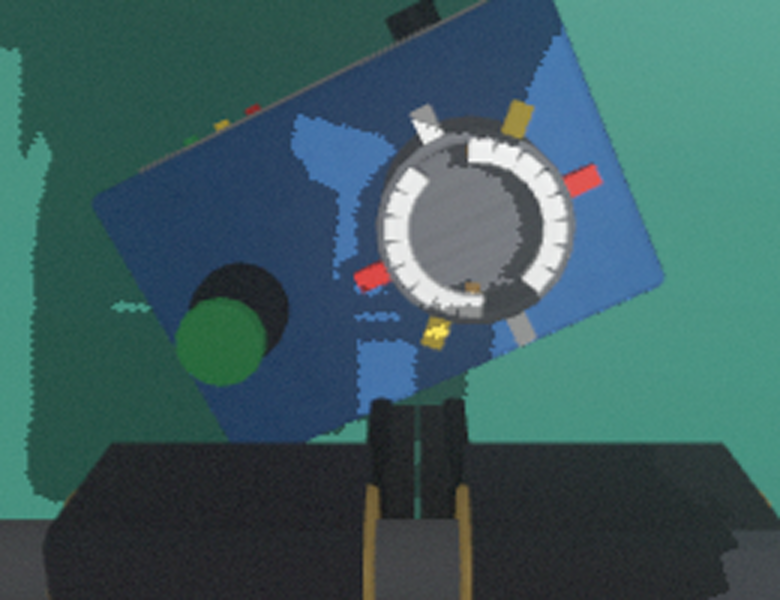

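The wrist crop (3×) shows the plunger at (221,341), the pot rim centre at about (476,224), white marks at (424,122) and (521,331), red marks at (583,180) and (371,277), and yellow marks at (518,119) and (436,333).

```bash
python3 - <<'E'
from h import *
c=dict(np.load("w2.npz"));f=lambda x,y:(180+x/3,100+y/3)
pl=plane(c,f(221,341),.086);po=plane(c,f(476,224),.09);d=po-pl
print(pl,po,np.linalg.norm(d[:2]),"xyaw",np.degrees(np.arctan2(d[1],d[0]))-90)
for n,a,b in(("w",(424,122),(521,331)),("r",(583,180),(371,277)),("y",(518,119),(436,333))):
  u,v=plane(c,f(*a),.087),plane(c,f(*b),.087);print(n,(u+v)/2,np.degrees(np.arctan2(*(u-v)[1::-1])),np.linalg.norm(u-v))
o=robot.get_obs();jog(o,(pl[0],pl[1],.11),np.radians(159.5))
E
```

```text
[ 0.48112131 -0.26375968  0.086     ] [ 0.47163401 -0.16526112  0.09      ] 0.09895441411571328 xyaw 5.501713120182245
w [ 0.47407856 -0.16656256  0.087     ] -174.89509129710154 0.08001113023636326
r [ 0.47393753 -0.16611487  0.087     ] 94.96931897065319 0.078815910913307
y [ 0.47413538 -0.16609048  0.087     ] 140.13707615412508 0.07858092810180661
pos [ 0.4802 -0.1885  0.2332] yaw 159.83 tilt [-8.0e-04  1.4e-03 -1.0e+00] shift u [-0.673 -1.761  3.079] turn u 0.082
```

Request:
{"name": "jog_arm", "arguments": {
  "motion": [-0.34,-0.88,0.5,0,0,0,1,-0.34,-0.88,0.5,0,0,0,1,0,0,0.7,0,0,0,1,0,0,0.7,0,0,0,1,0,0,0.6,0,0,0,1,0,0,0,0,0,0,1,0,0,0,0,0,0,1]
}}

```text
time: 3.95
position: [0.4824, -0.2638, 0.1143]
tool_rot: [0.174, 0.985, -0.0, 0.0]
ft_force: [0.6, -0.0, 0.2]
grip_width: 0.0002
grip_force: 0.0
```

```bash
python3 - <<'E'
from h import *
o=robot.get_obs();jog(o,(.4811,-.2637,.083),np.radians(159.8));print(o['ft_force'])
E
```

```text
pos [ 0.4824 -0.2638  0.1143] yaw 159.96 tilt [ 5.e-04 -2.e-04 -1.e+00] shift u [ 0.032 -0.01   0.782] turn u 0.04
[ 0.63890649 -0.02616603  0.19450533]
```

Request:
{"name": "jog_arm", "arguments": {
  "motion": [0,0,0.3,0,0,0,1,0,0,0.1,0,0,0,1,0,0,0.1,0,0,0,1,0,0,0.1,0,0,0,1,0,0,0.1,0,0,0,1,0,0,0.05,0,0,0,1,0,0,0,0,0,0,1]
}}

```text
time: 4.82
position: [0.4818, -0.2646, 0.0853]
tool_rot: [0.175, 0.985, 0.0, 0.0]
ft_force: [-2.6, 3.6, 14.9]
grip_width: 0.0004
grip_force: 7.5
```

Request:
{"name": "jog_arm", "arguments": {
  "motion": [0,0,0.04,0,0,0,1,0,0,0,0,0,0,1]
}}

```text
time: 5.08
position: [0.4819, -0.2646, 0.0852]
tool_rot: [0.175, 0.985, -0.0, 0.0]
ft_force: [-5.3, 4.3, 25.5]
grip_width: 0.0002
grip_force: 12.6
```

Request:
{"name": "jog_arm", "arguments": {
  "motion": [0,0,-0.2,0,0,0,1,0,0,-0.4,0,0,0,1,0,0,-0.8,0,0,0,1,0,0,-0.8,0,0,0,1,0,0,-0.8,0,0,0,-0.2,0,0,0,0,0,0,-0.2]
}}

```text
time: 5.82
position: [0.4833, -0.2663, 0.2046]
tool_rot: [0.175, 0.985, -0.002, 0.003]
ft_force: [-0.3, 0.4, 0.4]
grip_width: 0.0133
grip_force: 0.0
```

```bash
python3 - <<'E'
from h import *
o=robot.get_obs();jog(o,(.5375,.1995,.12),np.radians(134.8));print(o['ft_force'],o['grip_width'])
im=robot.camera("scene")[160:210,185:270];im2=robot.camera("side")[125:175,335:420]
cv2.imwrite("pics/pl.png",cv2.resize(np.hstack([im,im2]),None,fx=4,fy=4))
E
```

```text
pos [ 0.4833 -0.2663  0.2046] yaw 159.87 tilt [ 0.0049 -0.0046 -1.    ] shift u [ 2.748 11.405  2.07 ] turn u 6.269
[-0.30100963  0.39494838  0.36106538] 0.0133289587825228
```

View pics/pl.png

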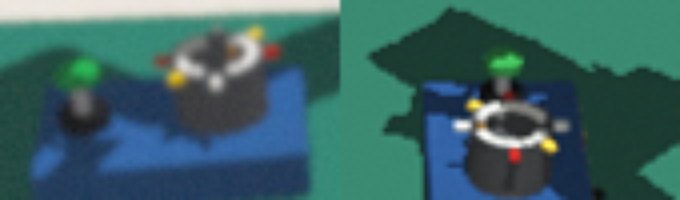

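The plunger is back up in both views. Next I move to the lid.

Request:
{"name": "jog_arm", "arguments": {
  "motion": [0.23,0.95,0,0,0,0,-0.2,0.23,0.95,0,0,0,0,-0.2,0.23,0.95,0,0,0,0,-0.2,0.23,0.95,0,0,0,0,-0.2,0.23,0.95,0,0,0,0,-0.2,0.23,0.95,0,0,0,0,-0.2,0.23,0.95,0,0,0,0,-0.2,0.23,0.95,0,0,0,0,-0.2,0.23,0.95,0,0,0,0,-0.2,0.23,0.95,0,0,0,0,-0.2,0.23,0.95,0,0,0,0,-0.2,0.23,0.95,0,0,0,0,-0.2]
}}

```text
time: 7.42
position: [0.5342, 0.2023, 0.2001]
tool_rot: [0.175, 0.985, -0.001, -0.002]
ft_force: [0.3, -0.3, -0.2]
grip_width: 0.0521
grip_force: 0.0
```

Request:
{"name": "jog_arm", "arguments": {
  "motion": [0,0,0.25,0,0,0.9,-0.2,0,0,0.25,0,0,0.9,-0.2,0,0,0.25,0,0,0.9,-0.2,0,0,0.25,0,0,0.9,-0.2,0,0,0.25,0,0,0.9,-0.2,0,0,0.25,0,0,0.9,-0.2,0,0,0.25,0,0,0.87,-0.2,0,0,0,0,0,0,-0.2,0,0,0,0,0,0,-0.2]
}}

```text
time: 8.55
position: [0.5348, 0.2012, 0.1313]
tool_rot: [0.384, 0.923, -0.0, -0.001]
ft_force: [-0.0, 0.7, 0.3]
grip_width: 0.0524
grip_force: 0.0
```

```bash
python3 - <<'E'
from h import *
o=robot.get_obs();im=robot.camera("wrist");np.savez("w3.npz",**wcal(o));c=wcal(o)
jog(o,(.5375,.1995,.041),np.radians(134.8));print(o['ft_force'],o['grip_width'],proj(c,(.5375,.1995,.056)))
cv2.imwrite("pics/w3.png",cv2.resize(im[120:320,180:440],(780,600),interpolation=cv2.INTER_CUBIC))
E
```

```text
pos [0.5348 0.2012 0.1313] yaw 134.84 tilt [-1.3e-03 -3.0e-04 -1.0e+00] shift u [-0.08   0.02   2.258] turn u 0.01
[-0.02785069  0.69943494  0.31781043] 0.05236714668400915 (np.float64(319.04650321005465), np.float64(217.00718747528097))
```

View pics/w3.png

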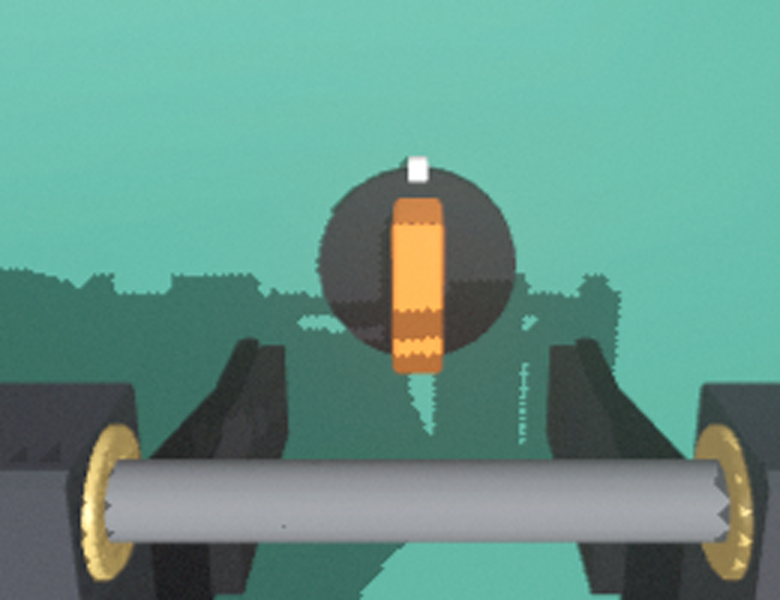

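The bar is aligned with the jaws: its top centre is at about (319.3,218.7), 1.7 px from the prediction. I'll descend and grip.

Request:
{"name": "jog_arm", "arguments": {
  "motion": [-0.05,0.01,0.5,0,0,0,-0.2,0,0,0.5,0,0,0,-0.2,0,0,0.5,0,0,0,-0.2,0,0,0.4,0,0,0,-0.2,0,0,0.34,0,0,0,-0.2,0,0,0,0,0,0,-0.2,0,0,0,0,0,0,1,0,0,0,0,0,0,1,0,0,0,0,0,0,1,0,0,0,0,0,0,1,0,0,0,0,0,0,1],
  "grip_force": 40
}}

```text
time: 9.98
position: [0.5368, 0.2002, 0.0424]
tool_rot: [0.384, 0.923, -0.0, -0.0]
ft_force: [-0.0, -0.9, -0.0]
grip_width: 0.0138
grip_force: 40.0
```

Request:
{"name": "jog_arm", "arguments": {
  "motion": [0,0,-0.3,0,0,0,1,0,0,-0.7,0,0,0,1,0,0,-1,0,0,0,1,0,0,-1,0,0,0,1,0,0,-1,0,0,0,1,0,0,0,0,0,0,1]
}}

```text
time: 10.72
position: [0.5391, 0.2008, 0.2066]
tool_rot: [0.384, 0.923, 0.002, 0.004]
ft_force: [0.4, 0.5, -0.4]
grip_width: 0.0138
grip_force: 40.0
```

```bash
python3 - <<'E'
from h import *
o=robot.get_obs();print(o['ft_force'],o['grip_width'],o['grip_force'],o['time']);jog(o,(.473,-.1655,.2),np.radians(185.2))
E
```

```text
[ 0.37375384  0.48705676 -0.41765267] 0.0138106876518848 39.99968245625496 10.725
pos [0.5391 0.2008 0.2066] yaw 134.8 tilt [ 0.0087  0.0015 -1.    ] shift u [-5.331 -7.626  0.136] turn u -12.599
```

Request:
{"name": "jog_arm", "arguments": {
  "motion": [-0.3,-0.43,0,0,0,0,1,-0.5,-0.72,0,0,0,0,1,-0.5,-0.72,0,0,0,0,1,-0.5,-0.72,0,0,0,0,1,-0.5,-0.72,0,0,0,0,1,-0.5,-0.72,0,0,0,0,1,-0.5,-0.72,0,0,0,0,1,-0.5,-0.72,0,0,0,0,1,-0.5,-0.72,0,0,0,0,1,-0.5,-0.72,0,0,0,0,1,-0.5,-0.72,0,0,0,0,1,0,0,0,0,0,0,1]
}}

```text
time: 12.22
position: [0.4677, -0.1676, 0.2009]
tool_rot: [0.386, 0.922, -0.0, -0.002]
ft_force: [-0.4, 0.4, -0.4]
grip_width: 0.0137
grip_force: 40.0
```

Request:
{"name": "jog_arm", "arguments": {
  "motion": [0,0,0,0,0,-1,1,0,0,0,0,0,-1,1,0,0,0,0,0,-1,1,0,0,0,0,0,-1,1,0,0,0,0,0,-1,1,0,0,0,0,0,-1,1,0,0,0,0,0,-1,1,0,0,0,0,0,-1,1,0,0,0,0,0,-1,1,0,0,0,0,0,-1,1,0,0,0,0,0,-1,1,0,0,0,0,0,-1,1]
}}

```text
time: 13.72
position: [0.468, -0.164, 0.2011]
tool_rot: [-0.026, 1.0, 0.001, -0.002]
ft_force: [0.5, 0.7, -1.9]
grip_width: 0.0139
grip_force: 40.0
```

Request:
{"name": "jog_arm", "arguments": {
  "motion": [0,0,0.4,0,0,-0.6,1,0,0,0.4,0,0,0,1,0,0,0.4,0,0,0,1,0,0,0,0,0,0,1,0,0,0,0,0,0,1]
}}

```text
time: 14.35
position: [0.4692, -0.1649, 0.1542]
tool_rot: [-0.045, 0.999, 0.0, -0.0]
ft_force: [-0.2, -0.2, 0.5]
grip_width: 0.0132
grip_force: 40.0
```

```bash
python3 - <<'E'
from h import *
o=robot.get_obs();im=robot.camera("wrist");np.savez("w4.npz",**wcal(o))
jog(o,(.473,-.1655,.13),np.radians(185.2));print(o['ft_force'],o['grip_width'],o['q'].round(3))
cv2.imwrite("pics/w4.png",cv2.resize(im[140:340,190:450],(780,600),interpolation=cv2.INTER_CUBIC))
E
```

```text
pos [ 0.4692 -0.1649  0.1542] yaw -174.79 tilt [-9.e-04  6.e-04 -1.e+00] shift u [-0.094 -0.025  0.606] turn u 0.001
[-0.23286437 -0.20203534  0.45640588] 0.013233763674621006 [-0.563  0.479  1.827  0.     0.837 -2.225]
```

View pics/w4.png

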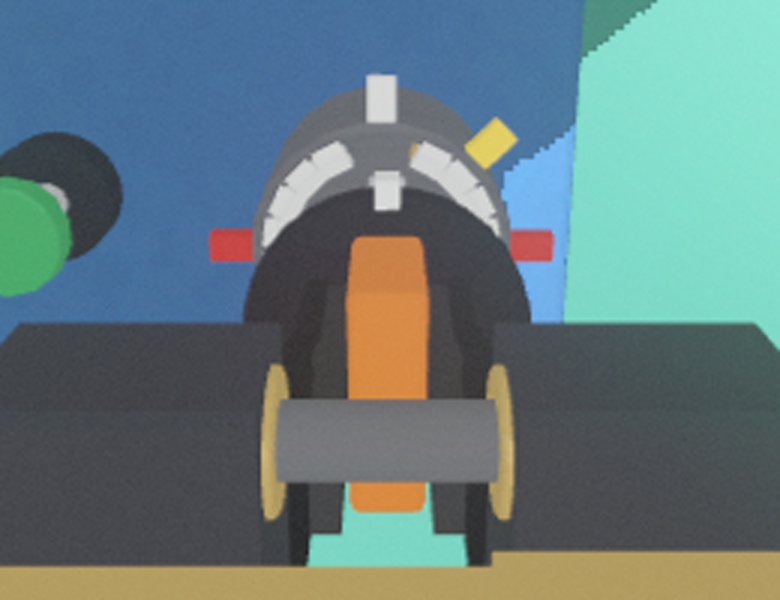

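The held lid's pointer is at (387,191) and its disc spans columns 243–531. The pot's white mark is at (381,98) and the red marks at (231,245) and (531,245). I'll compute the remaining offset.

```bash
python3 - <<'E'
from h import *
c3=dict(np.load("w3.npz"));c4=dict(np.load("w4.npz"));o=robot.get_obs()
f3=lambda x,y:(180+x/3,120+y/3); f4=lambda x,y:(190+x/3,140+y/3)
print("lid disc/pointer/bar w3",plane(c3,f3(417,261),.025),plane(c3,f3(418,169),.026),plane(c3,f3(418,298),.056))
for z in(.085,.09):
  r=plane(c4,f4(231,245),z),plane(c4,f4(531,245),z);w=plane(c4,f4(381,98),z);m=(r[0]+r[1])/2
  print("pot",m,w,np.linalg.norm(w-m),np.linalg.norm(r[0]-r[1]),np.degrees(np.arctan2(*(r[0]-r[1])[1::-1])))
zt=o['position'][2]-.0424
p=plane(c4,f4(387,191),zt+.026);print("pointer",p,"tcp",o['position'],"r",np.linalg.norm((p-o['position'])[:2]))
# bar top ends: far edge
a=plane(c4,f4(388,289),zt+.056);b=plane(c4,f4(388,482),zt+.056);print("bar top far, near",a,b)
P=np.array([.5368,.2002,0])
print("w3 pointer to grasp tcp",np.linalg.norm((plane(c3,f3(418,169),.026)-P)[:2]),"bar far",np.linalg.norm((plane(c3,f3(418,222),.056)-P)[:2]))
E
```

```text
lid disc/pointer/bar w3 [0.53858675 0.19830579 0.025     ] [0.51860633 0.21881182 0.026     ] [0.53907504 0.19824566 0.056     ]
pot [ 0.47421583 -0.16599217  0.085     ] [ 0.43509607 -0.16948153  0.085     ] 0.039275070256532485 0.0789154495376151 -84.81060820806489
pot [ 0.47231843 -0.16613429  0.09      ] [ 0.43408866 -0.16954427  0.09      ] 0.03838154558126336 0.07712008925025611 -84.81060820806489
pointer [ 0.44268999 -0.1673368   0.1381866 ] tcp [ 0.46951702 -0.16513787  0.1545866 ] r 0.02691700150047028
bar top far, near [ 0.45030797 -0.16650717  0.1681866 ] [ 0.48739734 -0.16311464  0.1681866 ]
w3 pointer to grasp tcp 0.026027091142088517 bar far 0.018287943325070836
```

Request:
{"name": "jog_arm", "arguments": {
  "motion": [-0.03,-0.03,0.2,0,0,0,1,0,0,0.2,0,0,0,1,0,0,0.2,0,0,0,1,0,0,0.2,0,0,0,1,0,0,0.1,0,0,0,1,0,0,0,0,0,0,1]
}}

```text
time: 15.15
position: [0.4707, -0.1662, 0.1179]
tool_rot: [-0.045, 0.999, 0.0, -0.0]
ft_force: [0.4, 0.4, -1.0]
grip_width: 0.0135
grip_force: 40.0
```

Request:
{"name": "jog_arm", "arguments": {
  "motion": [0,0,0.07,0,0,0,1,0,0,0.05,0,0,0,1,0,0,0.03,0,0,0,1,0,0,0,0,0,0,1]
}}

```text
time: 15.65
position: [0.471, -0.1664, 0.1124]
tool_rot: [-0.045, 0.999, -0.0, 0.0]
ft_force: [-0.2, -0.6, -0.9]
grip_width: 0.0137
grip_force: 40.0
```

Request:
{"name": "jog_arm", "arguments": {
  "motion": [0,0,0.03,0,0,0,1,0,0,0,0,0,0,1]
}}

```text
time: 15.9
position: [0.471, -0.1664, 0.1122]
tool_rot: [-0.045, 0.999, -0.0, 0.0]
ft_force: [-1.5, 0.7, 8.2]
grip_width: 0.014
grip_force: 40.0
```

Seated: z 0.1122 with 8 N of contact. Now I turn clockwise in stages.

Request:
{"name": "jog_arm", "arguments": {
  "motion": [0,0.002,0,0,0,0.5,1,0,0.004,0,0,0,0.8,1,0,0.004,0,0,0,0.8,1,0,0.004,0,0,0,0.8,1,0,0.004,0,0,0,0.8,1,0,0.004,0,0,0,0.8,1,0,0,0,0,0,0,1]
}}

```text
time: 16.77
position: [0.4709, -0.1656, 0.1123]
tool_rot: [0.111, 0.994, -0.0, 0.0]
ft_force: [-1.8, 0.0, 8.2]
grip_width: 0.0137
grip_force: 40.0
```

```bash
python3 - <<'E'
from h import *
o=robot.get_obs();jog(o,(.4715,-.1647,.1122),np.radians(140.2));print(o['ft_force'],o['moment'],o['time'])
E
```

```text
pos [ 0.4709 -0.1656  0.1123] yaw 167.2 tilt [ 3.e-04 -6.e-04 -1.e+00] shift u [-0.01   0.025  0.001] turn u 6.75
[-1.79712854  0.01952058  8.24152358] [ 0.2774801   0.40824803 -0.00146841] 16.775
```

Request:
{"name": "jog_arm", "arguments": {
  "motion": [0,0.004,0,0,0,0.8,1,0,0.004,0,0,0,0.8,1,0,0.004,0,0,0,0.8,1,0,0.004,0,0,0,0.8,1,0,0.004,0,0,0,0.8,1,0,0.004,0,0,0,0.8,1,0,0.004,0,0,0,0.8,1,0,0.002,0,0,0,0.7,1,0,0,0,0,0,0.4,1,0,0,0,0,0,0,1,0,0,0,0,0,0,1]
}}

```text
time: 18.15
position: [0.4713, -0.1647, 0.1123]
tool_rot: [0.338, 0.941, -0.0, 0.0]
ft_force: [-2.3, -0.4, 8.2]
grip_width: 0.0139
grip_force: 40.0
```

```bash
python3 - <<'E'
from h import *
o=robot.get_obs();jog(o,(.4715,-.1647,.1122),np.radians(140.2));print(o['ft_force'],o['moment'],o['time'])
im=robot.camera("wrist");a=cv2.resize(im[140:340,190:450],(780,600),interpolation=cv2.INTER_CUBIC)
cv2.imwrite("pics/w5.png",a)
E
```

```text
pos [ 0.4713 -0.1647  0.1123] yaw 140.45 tilt [ 1.e-04 -1.e-03 -1.e+00] shift u [-0.005  0.004  0.002] turn u 0.062
[-2.34321462 -0.44852101  8.23504665] [0.02723811 0.44339188 0.09891156] 18.15
```

View pics/w5.png

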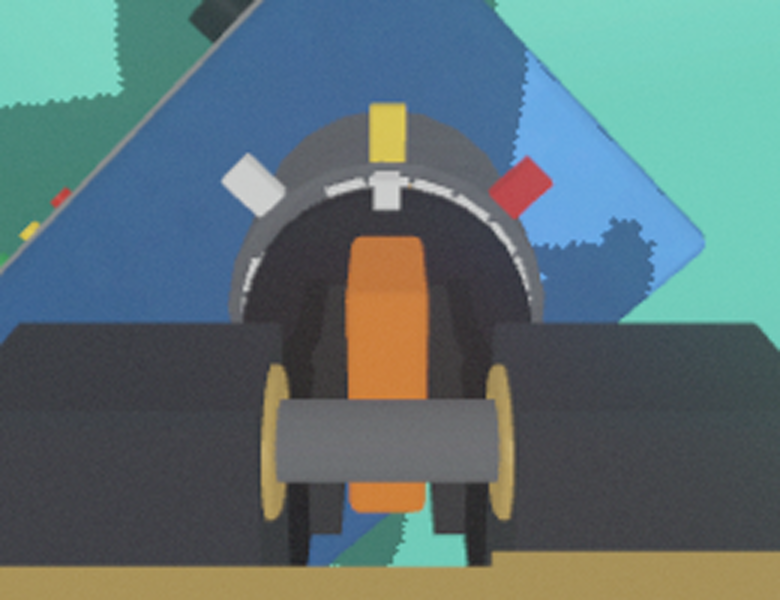

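The pointer (387,190) stands right at the yellow mark (388,133). The lid is seated with 8 N of downward push and gripped at 40 N, so I'm handing in.

```bash
python3 -c "
from rig import robot
print(robot.hand_in())"
```

```text
the job is handed in; nothing more can be done
None
```

I pressed the purge plunger to its stop and it came back up. The lid is seated and turned clockwise to the yellow marks, never on to the red, and was still gripped and held down when I handed the job in at about 18 s.

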